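# Shut the dust drawer and draw the filter cassette from the bench dust extractor

### The job

The dust drawer of the small bench dust extractor has been emptied and still stands open: push it fully shut first, so that dust shaken loose from the filter falls into it, then pinch the two side catches on top of the black filter cassette together, lift the cassette straight out of the machine and finish while still holding it level by its squeezed catches, with its underside about 3 cm or more above the machine's top. Leave the tools and other things on the bench where they are.

Things in the scene. Friction and masses are not known exactly. Their poses are not given: they have to be found in the camera images.
- extractor: Bench dust extractor: grey steel box 150 (x) x 200 (y) x 105 mm high, fixed. Origin: centre of its underside on the bench; its front (drawer, rocker switch) faces -x, +y is its left, z up. The filter cassette sits in a well in its flat top, centred at (0, -35) mm in this frame. Round exhaust grille 3 mm high in the top's left half; a hose spigot stands 25 mm out of the left side.
- drawer (a joint): How far the dust drawer is open (m): 0 = fully shut, 0.03 to 0.06 at the start. It slides out along the extractor's -x with about 1.5 N of friction and stays where it is left. Its front, 124 mm wide, reaches from 11 to 75 mm above the bench, is 8 mm thick and lies on the box's front when shut.
- drawer_handle (a point): Middle of the drawer's bow handle: level steel bar 10 mm thick, about 65 mm long along the extractor's y, 54 mm above the bench, its axis 28 mm in front of the drawer's front face (111 mm in front of the extractor's centre when shut, y = -35 mm there). Moves with the drawer; has the extractor's axes: pushing along +x shuts the drawer.
- cassette_grip (a point): Where to pinch the cassette: midway between its catches' ribbed grey tabs, half-way up, 132 mm above the bench while seated. y runs from right to left catch, z up. Tabs: 26 mm wide (x), 40 mm tall, outer faces 54 mm apart along y, 42 mm when both are pressed home. The black block between them ends 22 mm above this point; the flange's top (116 x 84 mm) lies 22 mm below it.
- cassette: Filter cassette, about 0.26 kg, black with pleated paper. Origin: centre of its flange's underside, on the machine's top while seated; z up; axes as cassette_grip, which lies 27 mm above. The filter part, 100 (x) x 64 mm, hangs 36 mm down through a 104 x 68 mm well. Barbs reach 4 mm under the top plate: it rises only 1.5 mm unless both catches are pressed, then lifts straight up, free after 40 mm.
- catch_left (a joint): Travel of the catch on the cassette's +y side, in m: 0 = sprung out (latched), 0.006 = pressed home towards the middle. The spring resists with 3 N at first and 6.6 N when home; it springs out when let go.
- catch_right (a joint): The same for the catch on the cassette's -y side, pressed towards +y.
- sanding_block: Bystander: cork sanding block, 67 x 112 x 30 mm, beside the drawer in front of the machine's left half. Origin: centre of its underside.
- block_plane: Bystander: small block plane, 42 x 155 x 60 mm, along the machine's right side. Origin: centre of its underside.
- try_square: Bystander: try square, 110 x 166 x 16 mm, lying on the bench at the right front. Origin: centre of its underside.
- red_basket: Bystander: slotted basket of small wood blocks, 134 x 184 x 66 mm, at the left front. Origin: centre of its underside.
- glue_bottle: Bystander: squeeze bottle 67 mm in diameter, 190 mm tall, at the left. Origin: centre of its underside.

How it is judged (in metres and radians):
On the way:
1. the dust drawer is fully shut while the cassette is still latched in its well (value of joint each of drawer, catch_left, catch_right below 0.003 m and z of cassette in the frame of extractor below 0.109 m), for 0.2 s.
At the end, for the whole second after the job is handed in: The drawer is shut (within 4 mm); the cassette is held still and level (within 0.2 rad) by the fingers with both catches pressed home (at least 4.5 of 6 mm), touching the machine nowhere, its underside at least 24 mm above the machine's top (grip point above 0.192 m) (value of joint drawer below 0.004 m and height (world z) of cassette_grip above 0.192 m and angle between cassette's own z axis and vertical below 0.2 rad and value of joint each of catch_left, catch_right above 0.0045 m and contact force between the fingers and cassette above 4 N and contact force between cassette and extractor below 0.1 N and linear speed of cassette below 0.03 m/s); the arm keeps its last pose, push and grip.
It fails at once if a bystander (sanding block, plane, square, basket, bottle) is shifted by more than 20 mm (distance of any of sanding_block, block_plane, try_square, red_basket, glue_bottle from where it was at the start of the episode above 0.02 m).
It also fails if it takes over 40 s, if anything falls off the work surface, if the arm or the gripper's body presses on something with over 40 N, if the wrist force passes 120 N, or if a joint passes its speed limit or range.

### The arm

A 6-joint arm with a two-finger parallel gripper is mounted at the origin on a cart in front of the work surface, level with it; the furniture and walls round the work are solid. World frame = base frame: x ahead of the robot, y to its left, z up, the work surface at z = 0. Lengths are in mm, angles in rad, forces in N, time in s.
With the tool pointing down it reaches from about 300 to 775 mm from the base axis. Payload 14.6 kg.
Tool frame: the origin (TCP) lies on the centre line of the jaws, within the pads' length; the fingertips stand manip.tcp_to_tips ahead of it and the grasp point (between the pads) lies 5 mm behind it (manip.tcp_to_tips is the distance from the TCP to the fingertips, in mm); z points along the fingers, y is the direction in which the jaws open and shut (so a half turn about z gives the same grasp; the last joint's range is limited). The gripper opens to 94 mm and grips with 3 to 60 N. Pads are 16 mm wide; open, the fingers measure 119 mm over their backs; the gripper's body (75 mm by 177 mm) begins 78 mm behind the grasp point.
Start: joints at [-1.296, 0.3, 1.521, -0, 1.321, -0.067], TCP at [184.344, -518.176, 219.446] pointing down, gripper open.
Joint ranges: [-3.03, 3.03], [-0.79, 2.21], [0.23, 2.52], [-1.04, 4.18], [0, 3.07], [-2.55, 2.55]. Speed limits (rad/s): [2.22, 2.22, 2.57, 3.14, 3.14, 3.14].

### API

Orientations are given as [roll, pitch, yaw] about the fixed x, y, z axes, in that order (R = Rz(yaw) Ry(pitch) Rx(roll)).
In Python, from cell import manip, optics, workorder gives the robot as it stands. The module is installed in compiled form; this text tells all that it offers.
- The arm moves only by the tool jog_arm, never from a script. Its argument "deltas" is text: rows parted by semicolons, each of 5 numbers parted by spaces: the shift along the tool's x, y, z in mm, then the turn about the tool's z in rad, then the finger opening in mm, from 0 to 94. In form: tx ty tz twist grip; .... A call has exactly 10 rows; each row is the pose to reach, as a shift and turn from the pose commanded when the call began, along the tool's axes at that moment; what a row does not reach only later rows make up. A row lasts 1/8 s, in which the tool goes at most 62.5 mm and 10.7 degrees, less where a joint would pass 70% of its speed; a pose out of reach is approached as far as the arm can. A call with a gripper value outside its range is refused whole. The fingers move at their own pace and stop on an object; "squeeze" is the grip in N (left out, the last holds). Time passes only in rows, so rows that repeat a pose let the fingers close, or fill a call up. It gives the time, the measured TCP pose, the force and the opening at its end, in the units of the state.
- manip.read_state(): the state, without advancing time (a new reading comes with each control period).
- optics.camera(name): name is "side" or "top" or "wrist"; returns (picture, depth): 400x640x3 uint8, red, green, blue; 400x640 float32, mm along the optical axis (not along the pixel's ray), 0 where there is no reading.
- optics.get_calibration(name): a dict with "intrinsics" (3x3 intrinsics, pixels), "R" (3x3) and "t" (3): a world point X has camera coordinates R X + t; the wrist camera has in their place "hand_eye" (4x4, takes a point from camera to tool coordinates, whose origin is the TCP and whose axes are the flange's). Camera axes: x right, y down, z forward; pixel columns grow to the right and rows downward; lengths in mm; the calibration is good to about 2 mm. A picture is of the moment at which its call begins: read the wrist's pose just before it. get_calibration takes no time and is no camera call.
- workorder.sign_off(): hands the job in, once; it reports no verdict.
The state is a dict: "clock": time; "joints": joint angles; "qd": joint speeds; "effort": joint torques, N m; "eef_pos": TCP position; "eef_rot": TCP orientation; "wrist_force": force on the tool from outside, world axes, zero at the start; "moment": the same for the moment, N m; "finger_gap": finger opening in mm.
Only numpy, scipy, OpenCV 4.12 (cv2) and the standard library are available. Lean on these libraries where they do the work, as an engineer would, in place of code of your own. Each camera call takes 0.05 s, during which the arm holds its last target.

## Working session

There is one attempt and no reset: what is moved stays moved. The work goes in short steps, Python scripts to look and compute and a tool call to move; the robot and the scene stay as the last step left them, time stands still between calls to the robot, and variables do not carry over. Pictures are saved under pics/ and viewed, and the job is handed in when it is done.

Besides the shell and the picture viewer there is one more tool, called as name(argument=value, ...) on one line, values as JSON. jog_arm: Moves the arm, as the interface text tells. Its arguments: {"type":"object","properties":{"deltas":{"type":"string"},"squeeze":{"type":"number"}},"required":["deltas"]}

```bash
mkdir -p pics
python3 - <<'E'
from cell import manip, optics
import cv2,numpy as np
s=manip.read_state();print(s, manip.tcp_to_tips)
for n in("side","top","wrist"):
    p,d=optics.camera(n); cv2.imwrite(f"pics/{n}0.png",p[:,:,::-1]); np.savez(f"{n}0.npz",p=p,d=d)
    print(n,optics.get_calibration(n))
E
```

```text
{'clock': 0.0, 'joints': array([-1.29561298e+00,  3.00442659e-01,  1.52158356e+00,  1.26741252e-05,
        1.32069261e+00, -6.66107311e-02]), 'qd': array([-5.90794845e-04, -1.57671867e-05, -9.90763336e-04, -6.23657573e-04,
       -3.97869257e-04,  9.77781178e-04]), 'effort': array([ 2.00848626e-03, -5.31809449e+01, -3.52735913e+01,  7.08672800e-02,
        2.43178447e-02, -7.34999594e-05]), 'eef_pos': array([ 184.27557138, -517.94997671,  218.90087291]), 'eef_rot': array([-3.14046980e+00, -8.72086578e-05,  3.41790886e-01]), 'wrist_force': array([ 0.58513322, -0.16577384, -0.29711163]), 'moment': array([-0.02642454, -0.03623872,  0.01454841]), 'finger_gap': 94.04734752467299} 14.0
side {'intrinsics': array([[434.45507123,   0.        , 325.01395503],
       [  0.        , 434.45507123, 197.00073282],
       [  0.        ,   0.        ,   1.        ]]), 'R': array([[ 0.91240665,  0.40883373,  0.01921137],
       [ 0.20953122, -0.42626556, -0.87999679],
       [-0.35158323,  0.8069403 , -0.47459096]]), 't': array([-473.08077058,   -5.27239553, 1488.50349279])}
top {'intrinsics': array(
[... 188 characters left out ...]
-0.02665133],
       [-0.99445789,  0.02356754, -0.10246013],
       [ 0.10302937,  0.02435817, -0.99438002]]), 't': array([  23.0221995 ,  531.71769022, 1084.68552496])}
wrist {'intrinsics': array([[299.86637868,   0.        , 318.89634714],
       [  0.        , 299.86637868, 202.84837616],
       [  0.        ,   0.        ,   1.        ]]), 'hand_eye': array([[ 9.28377796e-04, -9.62399233e-01, -2.71637358e-01,
         7.83284402e+01],
       [ 9.99999429e-01,  7.49836296e-04,  7.61071272e-04,
         1.88912364e-01],
       [-5.28770858e-04, -2.71637909e-01,  9.62399380e-01,
        -1.63129446e+02],
       [ 0.00000000e+00,  0.00000000e+00,  0.00000000e+00,
         1.00000000e+00]])}
```

View pics/top0.png

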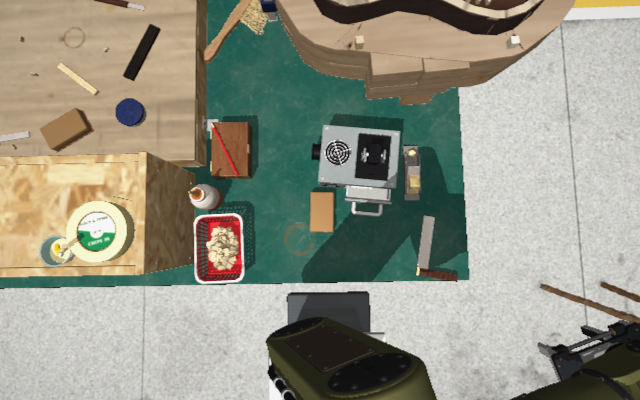

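View pics/side0.png

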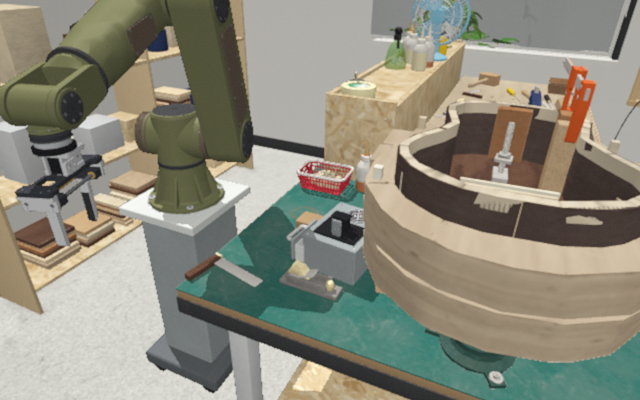

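The top view shows the grey extractor near (360,155), the drawer and handle below it at (368,200), the sanding block at (321,212), the plane at (412,172) and the square at (430,245). The side view confirms this, with a large barrel-shaped piece standing behind the machine. I'll enlarge the machine next and measure it.

```bash
cat > h.py <<'E'
import numpy as np,cv2
from cell import optics
def ray(n,uv,z):
    c=optics.get_calibration(n);K=c["intrinsics"];R=c["R"];t=c["t"]
    uv=np.atleast_2d(np.float64(uv));d=np.c_[uv,np.ones(len(uv))]@np.linalg.inv(K).T@R
    o=-R.T@t
    return o+d*((z-o[2])/d[:,2])[:,None]
def pts(n,dep):
    c=optics.get_calibration(n);K=c["intrinsics"]
    v,u=np.mgrid[:400,:640];P=np.stack([(u-K[0,2])/K[0,0]*dep,(v-K[1,2])/K[1,1]*dep,dep],-1)
    return (P-c["t"])@c["R"]
def proj(n,X):
    c=optics.get_calibration(n);p=(np.atleast_2d(X)@c["R"].T+c["t"])@c["intrinsics"].T
    return p[:,:2]/p[:,2:]
E
python3 - <<'E'
from h import *
a=np.load("top0.npz");p=a["p"];d=a["d"]
c=p[110:230,300:440];cv2.imwrite("pics/topz.png",cv2.resize(c,None,fx=5,fy=5,interpolation=cv2.INTER_CUBIC)[:,:,::-1])
P=pts("top",d);z=P[...,2]
np.set_printoptions(linewidth=250,precision=0,suppress=True)
print(z[120:220:4,310:425:4])
a=np.load("side0.npz");c=a["p"][190:310,270:400];cv2.imwrite("pics/sidez.png",cv2.resize(c,None,fx=5,fy=5,interpolation=cv2.INTER_CUBIC)[:,:,::-1])
E
```

```text
[[  -0.    3.   -1.    4.   -2.    0.    6.   -2.   -2.   -0.    0.    5.    1.    4.    1.    0.    3.    1.    1.   -0.   -1.    0.   -2.    1.    1.   -2.    2.   -4.   -0.]
 [   1.    3.    1.   -3.    2.   -1.   -4.    1.    3.   -3.   -3.   -3.   -2.   -2.   -3.    0.   -3.   -2.    1.   -3.   -1.   -1.   -2.   -2.   -0.   -2.   -3.   -1.   -0.]
 [  -3.   -2.   -3.  105.  107.  106.  108.  107.  101.  107.  103.  108.  104.  103.  101.   -1.   -5.    5.    2.    1.    3.   -3.   -1.   -1.   -1.    3.    3.    3.    2.]
 [  -3.   -1.   -3.  100.  106.  105.  108.  104.  110.  105.  105.  103.  104.  104.  103.  104.  108.  104.  105.  105.  106.  104.  105.    1.    2.   -2.    0.    5.   -2.]
 [  -4.    1.   -3.  105.  101.  104.  107.  102.  105.  100.  106.  105.  109.  110.  109.  109.  110.  107.  108.  110.  110.  102.  101.   -2.   -2.   -5.   -3.    3.    3.]
 [  -1.    2.    1.  104. 1134.  106.  108.  107.  104.  105.  104.  108.  111.  112.  111.  112.  108.  114.  111.  107.  104.  101.  106.   -2.   -0.    0.    1.    1.    1.]
 [   0.   66.   62.  104.  103.  103. 
[... 2625 characters left out ...]
  27.   25.   30.   31.   27.   -1.    2.    1.    1.    0.   56.   -5.   -1.   -0.   24.   36.   55.   54.   64.   70.   -0.    2.   -2.    0.   -6.   -0.   -0.   -2.]
 [  29.   28.   28.   31.   27.   32.   -3.   -3.    1.    1.    0.   56.    2.    0.    1.   -3.    0.   59.   -5.    3.    2.   -3.    3.   -3.   -0.    0.   -1.   -2.    2.]
 [  31.   29.   30.   29.   26.   26.   -1.   -1.   -2.   -2.   -5.   59.   61.   60.   58.   57.   53.   59.    0.    1.   -3.    0.    2.    1.    1.    2.   -1.   -3.   -1.]
 [  29.   32.   30.   28.   29.   24.    3.   -1.   -1.   -4.    4.    1.    0.    3.    1.   -1.   -1.   -3.   -3.   -4.    2.   -1.    2.   -1.    1.   -0.   -2.   -2.   -3.]]
```

View pics/topz.png

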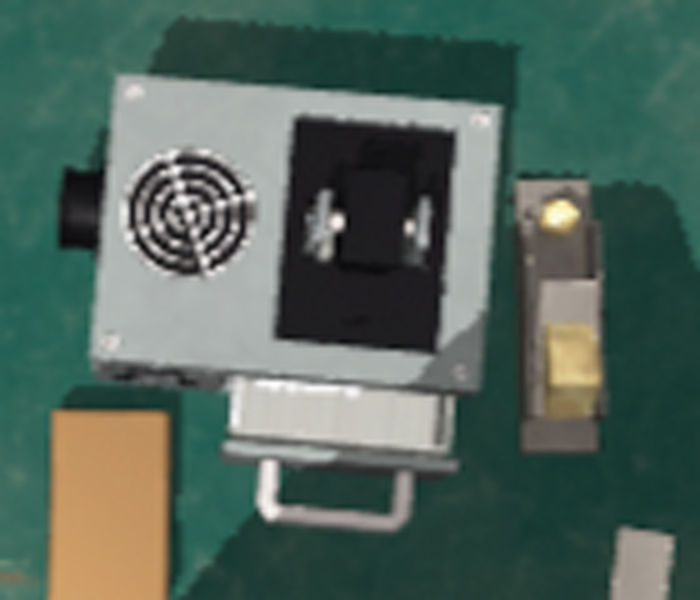

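View pics/sidez.png

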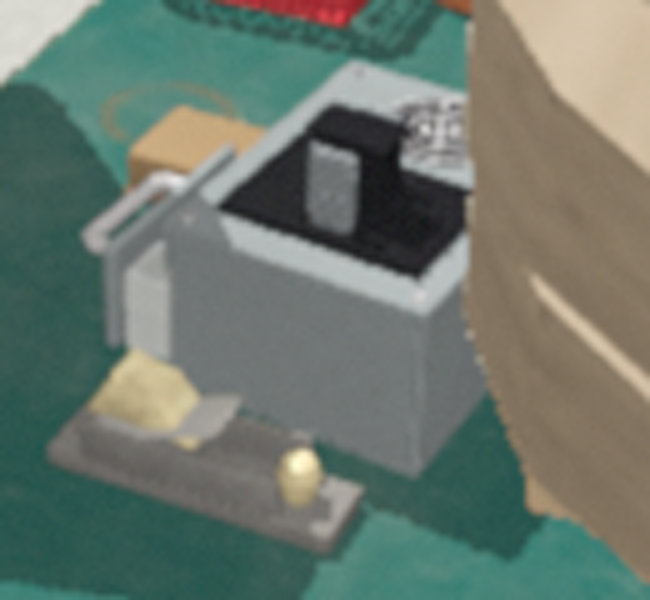

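The enlarged top view shows the machine top with corners near (323,125), (400,130), (396,188) and (318,182) in full-image pixels. The black flange sits around (373,157), with the two grey tabs at about (364,155) and (385,155). The drawer front is near y=201 and the handle bar near y=214. Next I fit rectangles and cast rays at the known heights.

Run:
```python
from h import *
np.set_printoptions(precision=3,suppress=True)
a=np.load("top0.npz");p=a["p"];d=a["d"]
P=pts("top",d);z=P[...,2]
roi=np.zeros(z.shape,bool);roi[115:192,305:405]=1
m=((z>92)&roi&(z<120)|(roi&(z>120)&(z<165))).astype(np.uint8)
m=cv2.morphologyEx(m,cv2.MORPH_OPEN,np.ones((3,3)))
def rect(m,h,nm):
    c=max(cv2.findContours(m,cv2.RETR_EXTERNAL,cv2.CHAIN_APPROX_NONE)[0],key=cv2.contourArea)[:,0]
    w=ray("top",c,h)[:,:2].astype(np.float32)
    r=cv2.minAreaRect(w);print(nm,r,np.deg2rad(r[2]));print(cv2.boxPoints(r));return r
rect(m,105,"machine")
g=p.max(-1).astype(int)
b=((g<70)&(np.abs(z-110)<60)).astype(np.uint8);bb=np.zeros_like(b);bb[128:184,352:394]=b[128:184,352:394]
bb=cv2.morphologyEx(bb,cv2.MORPH_CLOSE,np.ones((9,9)))
rect(bb,110,"flange")
# screws corners by hand
print("corners",ray("top",np.array([[118,76],[502,104],[482,388],[92,358]])/5+[300,110],105))
print("flange",ray("top",np.array([[295,117],[457,131],[436,352],[276,338]])/5+[300,110],110))
print("tabs",ray("top",np.array([[322,222],[420,222]])/5+[300,110],150))
print("handle bar L,R ends, mid",ray("top",np.array([[263,516],[407,524],[335,520]])/5+[300,110],59))
print("drawer front top outer edge",ray("top",np.array([[222,452],[458,466]])/5+[300,110],75))
```

```text
machine ((619.7487182617188, -93.97852325439453), (199.834228515625, 151.5829620361328), 83.58872985839844) 1.4588985535891463
[[ 533.274 -184.808]
 [ 683.909 -201.734]
 [ 706.223   -3.15 ]
 [ 555.588   13.777]]
flange ((616.431396484375, -130.69488525390625), (82.33045959472656, 115.9101333618164), 83.32251739501953) 1.4542522695933395
[[ 554.083 -164.842]
 [ 669.207 -178.32 ]
 [ 678.78   -96.548]
 [ 563.656  -83.07 ]]
corners [[ 703.254   -6.52   105.   ]
 [ 682.789 -204.948  105.   ]
 [ 535.085 -188.65   105.   ]
 [ 555.403   10.115  105.   ]]
flange [[ 677.62   -97.448  110.   ]
 [ 667.953 -180.399  110.   ]
 [ 553.519 -165.254  110.   ]
 [ 562.726  -84.192  110.   ]]
tabs [[ 614.228 -105.903  150.   ]
 [ 612.96  -154.039  150.   ]]
handle bar L,R ends, mid [[ 474.704  -77.826   59.   ]
 [ 468.756 -153.876   59.   ]
 [ 471.727 -115.895   59.   ]]
drawer front top outer edge [[ 507.957  -56.399   75.   ]
 [ 497.738 -179.524   75.   ]]
```

Run:
```python
from h import *
np.set_printoptions(precision=1,suppress=True)
for n in("top","side"):
    a=np.load(n+"0.npz");P=pts(n,a["d"]).reshape(-1,3)[a["d"].ravel()>0]
    q=P[(P[:,0]>600)&(P[:,0]<1000)&(P[:,1]>-350)&(P[:,1]<120)&(P[:,2]>175)&(P[:,2]<600)]
    for y in range(-350,120,50):
        s=q[(q[:,1]>=y)&(q[:,1]<y+50)]
        if len(s)>5: 
            i=np.percentile(s[:,0],1);k=s[s[:,0]<i+15];print(n,y,i,k[:,2].min(),k[:,2].max(),len(s))
from cell import manip
s=manip.read_state();p0=np.array([184.344,-518.176,219.446]);y0=.3418
ya=np.deg2rad(83.5-90);ex=np.array([np.cos(ya),np.sin(ya)]);ey=np.array([-ex[1],ex[0]])
c=np.array([619.4,-95.]); print("cass",c-35*ey,"handle shut",c-111*ex-35*ey)
h=np.array([471.7,-115.9]);print("handle open in extr:",(h-c)@ex,(h-c)@ey)
f=np.array([502.8,-118.0]);print("front:",(f-c)@ex,(f-c)@ey)
st=c-175*ex-35*ey
def totool(w,p0,y0):
    D=np.r_[w]-p0;return [np.cos(y0)*D[0]+np.sin(y0)*D[1],np.sin(y0)*D[0]-np.cos(y0)*D[1],-D[2]]
print("stage",st,totool([*st,200],p0,y0),"twist",y0-ya)
```

```text
top -350 740.4478872076852 239.13436566378832 394.9294651411871 2045
top -300 726.8942984053213 238.95568741454824 393.36141042394917 2236
top -250 723.6560137662403 236.7791401149834 392.1775046347189 2542
top -200 723.44764052206 236.9516827942692 392.6101180887841 2451
top -150 720.2220541724112 237.0266687659374 392.19564759461946 2632
top -100 765.7191725671815 237.8411009250503 419.58053999598724 2019
top -50 772.2996160368525 240.3183642178114 394.5499349824896 1922
top 0 786.1102089496756 239.7025568055227 393.77584953972564 1519
top 50 834.980916515235 246.69865579116032 393.3477667809387 473
top 100 984.4796798719279 175.00274281958323 205.71686928022794 54
side -350 745.7622814595671 389.1939006934054 392.05616701174904 387
side -300 732.2323530027808 370.1316630300607 391.8391013642455 830
side -250 729.7165499254594 387.34753888855323 389.8180052565713 1015
side -200 729.5924636329936 387.2207318592284 390.39431497893236 928
side -150 727.5493178957511 387.7858697118033 389.98440933901054 1221
side -100 774.46899780426 389.09601075096003 417.5016873062879 740
side -50 796.8086764028249 388.99570352545766 392.27876474871823 3215
side 0 807.1410525185827 388.7215109856958 391.1874180345993 1042
side 50 989.6502679277654 431.528664569258 453.0546894522584 59
side 100 987.300803510072 426.7079263043465 466.11282400156125 41
cass [ 615.4 -129.8] handle shut [ 505.2 -117.2]
handle open in extr: -144.3846159156827 -37.4857664571605
front: -113.2468044552282 -36.05164740589943
stage [ 441.6 -110. ] [np.float64(379.16521961545334), np.float64(-298.3821733272008), np.float64(19.445999999999998)] twist 0.4552464013796314
```

The barrel's front is at x≈720 for z of 237–395. The wrist camera leads the tool by 78 mm, so I'll turn the tool by half a turn to keep the camera on the robot's side. First move: to a staging point in front of the drawer, with fingers closed.

jog_arm(deltas="38 -30 2 -0.17 0; 76 -60 4 -0.34 0; 114 -90 6 -0.51 0; 152 -120 8 -0.68 0; 190 -150 10 -0.85 0; 228 -180 12 -1.02 0; 266 -210 14 -1.19 0; 304 -239 16 -1.36 0; 342 -269 18 -1.53 0; 379 -298 19 -1.70 0", squeeze=10)

```text
clock: 1.4
eef_pos: [442.1, -108.8, 200.3]
eef_rot: [-3.142, -0.0, 2.047]
wrist_force: [-0.1, -0.0, -0.1]
finger_gap: 0.9
```

jog_arm(deltas="0 0 0 -0.18 0; 0 0 0 -0.36 0; 0 0 20 -0.54 0; 0 0 40 -0.72 0; 0 0 60 -0.90 0; 0 0 80 -0.986 0; 0 0 100 -0.986 0; 0 0 120 -0.986 0; 0 0 140 -0.986 0; 0 0 148 -0.986 0")

```text
clock: 2.65
eef_pos: [441.1, -110.2, 51.5]
eef_rot: [3.141, -0.002, 3.028]
wrist_force: [0.1, -0.2, 0.5]
finger_gap: 0.2
```

Run:
```python
from h import *
from cell import manip
s=manip.read_state();print(s["clock"],s["eef_pos"],s["eef_rot"],s["joints"])
p,d=optics.camera("wrist");cv2.imwrite("pics/w1.png",p[:,:,::-1])
p,d=optics.camera("side");cv2.imwrite("pics/s1.png",cv2.resize(p[150:350,200:520],None,fx=2.5,fy=2.5)[:,:,::-1])
```

```text
2.65 [ 441.06906503 -110.2230849    51.52526774] [ 3.14122437e+00 -1.58721505e-03  3.02776480e+00] [-3.25491187e-01  3.20666339e-01  1.93769600e+00  3.43926973e-05
  8.84859484e-01 -1.78248117e+00]
```

View pics/s1.png

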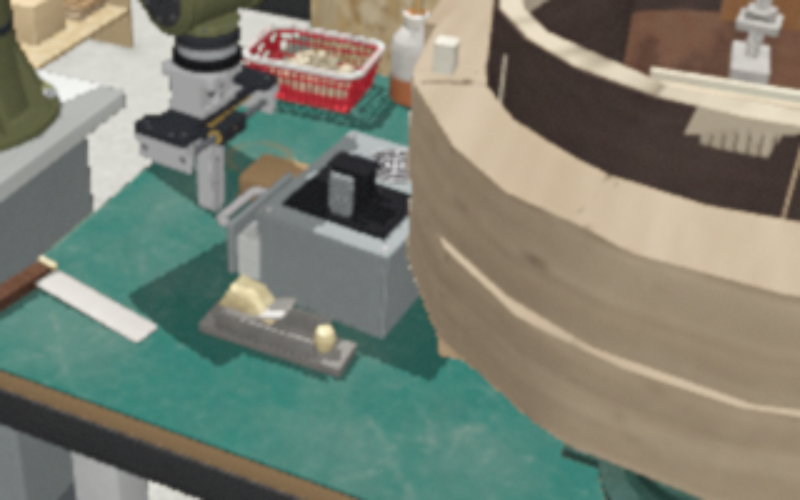

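View pics/w1.png

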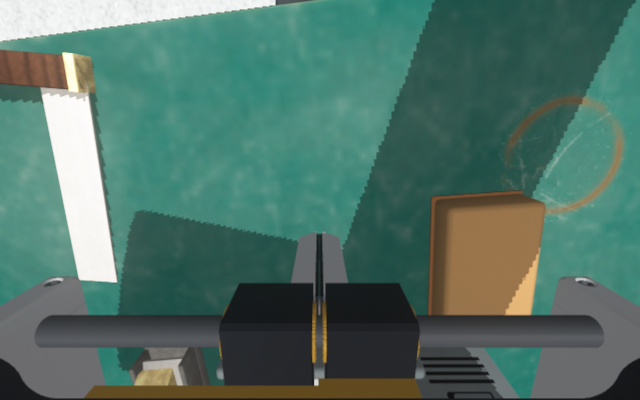

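The fingers stand just in front of the handle, lined up with its middle; in the side crop the fingertips are at about (210,195) and the handle at (240,205). The wrist view shows the sanding block well to the side. Now I push along the tool's −x.

jog_arm(deltas="-6 0 0 0 0; -12 0 0 0 0; -17 0 0 0 0; -21 0 0 0 0; -25 0 0 0 0; -29 0 0 0 0; -33 0 0 0 0; -37 0 0 0 0; -41 0 0 0 0; -43 0 0 0 0")

```text
clock: 4.0
eef_pos: [484.4, -115.3, 52.4]
eef_rot: [3.142, -0.0, 3.028]
wrist_force: [-2.4, 0.4, 0.6]
finger_gap: 0.4
```

jog_arm(deltas="-1 0 0 0 0; -2 0 0 0 0; -3 0 0 0 0; -4 0 0 0 0; -4.5 0 0 0 0; -5 0 0 0 0; -5 0 0 0 0; -5 0 0 0 0; -5 0 0 0 0; -5 0 0 0 0")

```text
clock: 5.25
eef_pos: [489.3, -115.8, 52.5]
eef_rot: [-3.142, 0.0, 3.028]
wrist_force: [-0.7, 0.1, -0.8]
finger_gap: 0.5
```

jog_arm(deltas="-0.5 0 0 0 0; -1 0 0 0 0; -1.5 0 0 0 0; -2 0 0 0 0; -2.5 0 0 0 0; -3 0 0 0 0; -3 0 0 0 0; -3 0 0 0 0; -3 0 0 0 0; -3 0 0 0 0")

```text
clock: 6.5
eef_pos: [492.2, -116.2, 52.5]
eef_rot: [-3.142, 0.0, 3.028]
wrist_force: [-1.1, 0.5, -0.5]
finger_gap: 0.3
```

Run:
```python
from h import *
from cell import manip
s=manip.read_state();print(s["clock"],s["eef_pos"],s["wrist_force"])
p,d=optics.camera("side");cv2.imwrite("pics/s2.png",cv2.resize(p[190:310,270:400],None,fx=5,fy=5,interpolation=cv2.INTER_CUBIC)[:,:,::-1])
```

```text
6.5 [ 492.24630152 -116.19264642   52.46866615] [-1.08234558  0.52301823 -0.47927059]
```

View pics/s2.png

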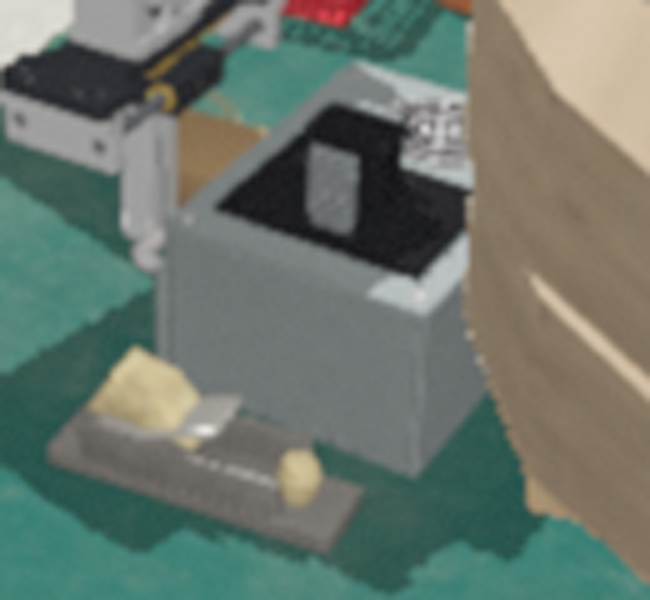

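The drawer front now lies almost on the box; only a thin strip shows at x≈165 in the crop. There is no stop force yet, so I keep pushing in small steps.

jog_arm(deltas="-0.5 0 0 0 0; -1 0 0 0 0; -1.5 0 0 0 0; -2 0 0 0 0; -2 0 0 0 0; -2 0 0 0 0; -2 0 0 0 0; -2 0 0 0 0; -2 0 0 0 0; -2 0 0 0 0")

```text
clock: 7.8
eef_pos: [492.7, -116.2, 52.3]
eef_rot: [3.141, -0.004, 3.028]
wrist_force: [-14.3, 1.0, 9.5]
finger_gap: 0.4
```

Contact with the stop is clear: the force rose to 14 N and the TCP at x≈492.7 puts the handle axis at 505.7, against 505.2 predicted for shut. Now I back off, rise, and move over the cassette with the fingers open.

jog_arm(deltas="10 0 0 0 0; 25 0 0 0 0; 30 0 -25 0 0; 30 0 -65 0 20; 30 0 -110 0 50; 30 0 -150 0 86; 10 0 -178 0 86; -30 0 -178 0 86; -50 0 -178 0 86; -60 0 -178 0 86")

```text
clock: 9.05
eef_pos: [554.3, -123.3, 230.1]
eef_rot: [3.142, -0.0, 3.028]
wrist_force: [0.2, 0.8, 0.2]
finger_gap: 66.8
```

Run:
```python
from h import *
from cell import manip
s=manip.read_state();print(s["clock"],s["eef_pos"],s["eef_rot"],s["wrist_force"])
p,d=optics.camera("wrist");cv2.imwrite("pics/w2.png",p[:,:,::-1]);np.savez("w2.npz",p=p,d=d,pos=s["eef_pos"],rot=s["eef_rot"])
p,d=optics.camera("side");cv2.imwrite("pics/s3.png",cv2.resize(p[150:310,240:400],None,fx=3.7,fy=3.7,interpolation=cv2.INTER_CUBIC)[:,:,::-1])
```

```text
9.05 [ 554.31654055 -123.2586091   230.09793941] [ 3.14150661e+00 -2.80492175e-05  3.02787033e+00] [0.17533615 0.75962106 0.23681199]
```

View pics/w2.png

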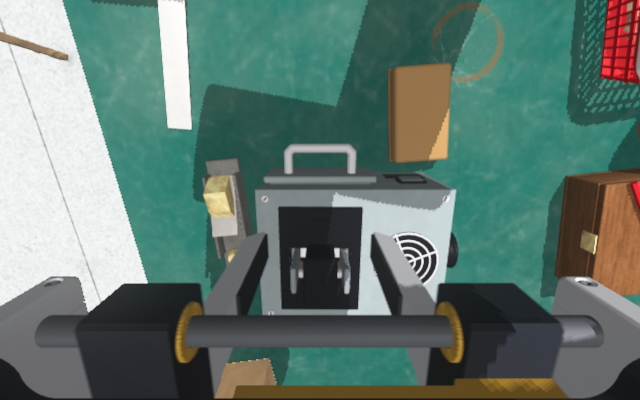

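View pics/s3.png

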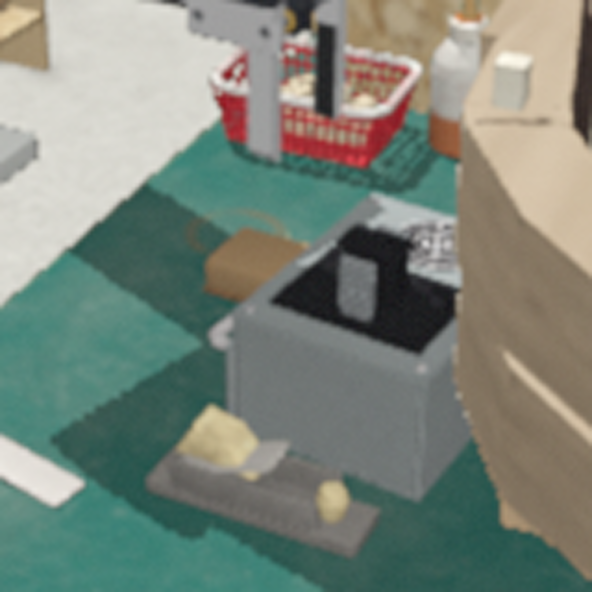

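The wrist view shows the drawer flush with the machine front, with the handle at (320,150). The flange corners are around (279,207), (362,207), (360,309) and (280,308), and the tabs near (296,270) and (347,270). The side crop also shows the drawer shut. I'll cast these pixels for the cassette centre and yaw.

Run:
```python
from h import *
from scipy.spatial.transform import Rotation as Ro
np.set_printoptions(precision=3,suppress=True)
a=np.load("w2.npz");p=a["p"];d=a["d"]
c=optics.get_calibration("wrist");K=c["intrinsics"];H=c["hand_eye"]
T=np.eye(4);T[:3,:3]=Ro.from_euler("xyz",a["rot"]).as_matrix();T[:3,3]=a["pos"];M=T@H
def wray(uv,z):
    uv=np.float64(uv).reshape(-1,2);D=np.c_[uv,np.ones(len(uv))]@np.linalg.inv(K).T@M[:3,:3].T;o=M[:3,3]
    return o+D*((z-o[2])/D[:,2])[:,None]
v,u=np.mgrid[:400,:640];P=np.stack([(u-K[0,2])/K[0,0]*d,(v-K[1,2])/K[1,1]*d,d],-1)@M[:3,:3].T+M[:3,3]
Z=P[...,2]
roi=np.zeros(Z.shape,bool);roi[200:313,272:368]=1
m=(roi&(p.max(-1)<75)).astype(np.uint8);m=cv2.morphologyEx(m,cv2.MORPH_CLOSE,np.ones((15,15)))
C=max(cv2.findContours(m,cv2.RETR_EXTERNAL,cv2.CHAIN_APPROX_NONE)[0],key=cv2.contourArea)[:,0]
r=cv2.minAreaRect(wray(C,110)[:,:2].astype(np.float32));print("flange",r);print(cv2.boxPoints(r))
print("hand",wray([[279,207],[362,207],[359,309],[280,308]],110).mean(0))
t=(roi&(Z>120)&(Z<160));q=P[t];print("z>120 x,y range",np.percentile(q[:,:2],[1,99],0), Z[210:225,300:340].mean())
g=(roi&(p.min(-1)>70)&(Z>118));n,l,st,ce=cv2.connectedComponentsWithStats(g.astype(np.uint8))
for i in range(1,n):
    if st[i,4]>15:
        q=P[l==i];print(st[i],ce[i],q.mean(0),q.min(0),q.max(0))
cv2.imwrite("pics/w2z.png",cv2.resize(p[190:320,260:380],None,fx=5,fy=4.5,interpolation=cv2.INTER_CUBIC)[:,:,::-1])
```

```text
flange ((615.7666015625, -130.14120483398438), (82.57486724853516, 114.90180969238281), 83.25186920166016)
[[ 553.862 -164.392]
 [ 667.968 -177.893]
 [ 677.671  -95.891]
 [ 563.565  -82.389]]
hand [ 616.049 -129.698  110.   ]
z>120 x,y range [[ 592.686 -156.494]
 [ 639.385 -103.187]] 109.35718047522998
[342 253   9  40 204] [346.167 273.686] [ 615.002 -105.372  144.195] [ 475.398 -114.694  118.376] [ 631.426 -101.835  393.229]
[290 267   7  26 155] [292.781 279.697] [ 613.049 -154.374  149.402] [ 475.398 -158.79   139.76 ] [ 626.152 -114.694  393.229]
[298 268   6   9  49] [300.347 272.286] [ 609.798 -147.396  142.981] [ 475.398 -151.079  133.677] [ 617.318 -114.694  393.229]
[337 268   6   9  50] [339.5  272.28] [ 619.529 -111.168  132.665] [ 614.401 -113.984  118.625] [ 629.8   -108.542  137.726]
```

View pics/w2z.png

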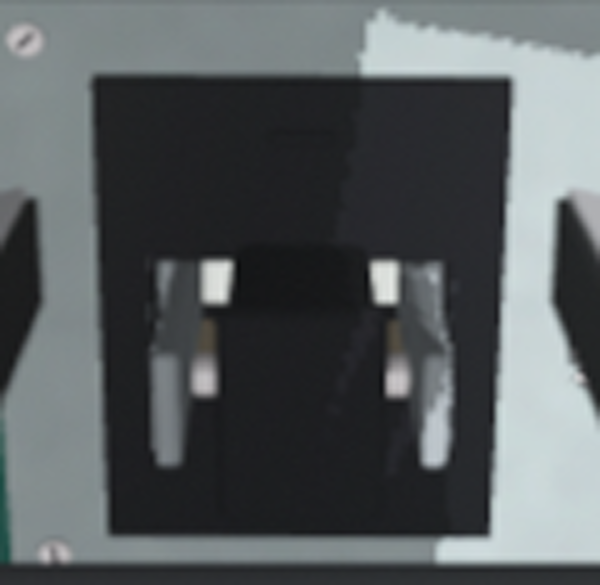

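The wrist measurement gives (615.8, −130.1) with yaw −6.7°. The top view gave (616, −130.5) with −6.6°, so they agree. I move over the centre and then descend to TCP z≈129, which puts the tips at 115, above the flange at 110.

jog_arm(deltas="-30 0 0 0 86; -55 0 0 0 86; -62 0 0 0 86; -62 0 15 0 86; -62 0 35 0 86; -62 0 55 0 86; -62 0 75 0 86; -62 0 90 0 86; -62 0 101 0 86; -62 0 101 0 86")

```text
clock: 10.4
eef_pos: [615.0, -130.2, 128.8]
eef_rot: [3.141, -0.001, 3.028]
wrist_force: [0.3, -0.0, 0.9]
finger_gap: 86.3
```

Run:
```python
from h import *
from cell import manip
s=manip.read_state();print(s["clock"],s["eef_pos"],s["eef_rot"],s["wrist_force"],s["finger_gap"])
p,d=optics.camera("wrist");cv2.imwrite("pics/w3.png",p[:,:,::-1])
p,d=optics.camera("side");cv2.imwrite("pics/s4.png",cv2.resize(p[150:310,270:430],None,fx=3.7,fy=3.7,interpolation=cv2.INTER_CUBIC)[:,:,::-1])
```

```text
10.4 [ 614.97406611 -130.18100109  128.79656664] [ 3.14143708e+00 -1.12229430e-03  3.02773185e+00] [ 0.33278442 -0.04339766  0.91622907] 86.28039919420716
```

View pics/w3.png

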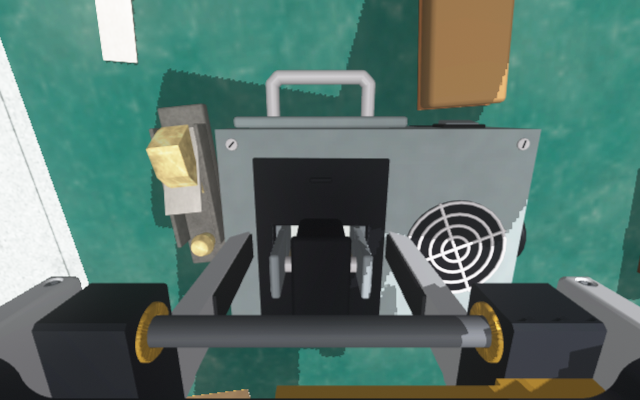

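View pics/s4.png

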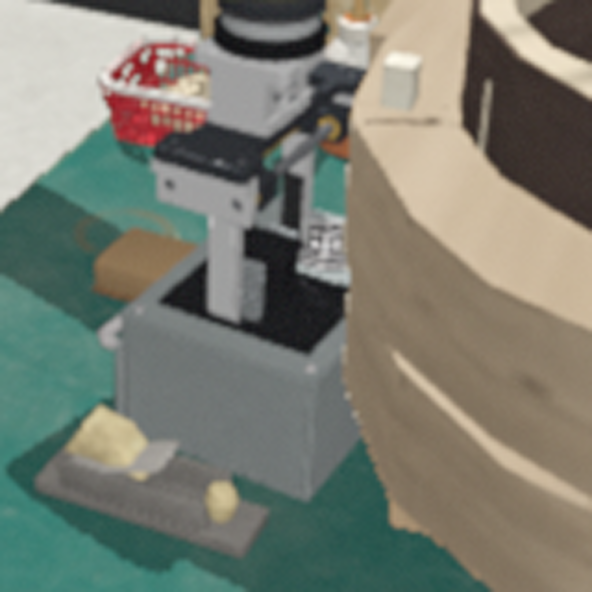

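The tabs (x≈275 and 365) lie midway between the fingers (x≈252 and 388) and the tips clear the flange. I close with 25 N.

jog_arm(deltas="0 0 0 0 60; 0 0 0 0 55; 0 0 0 0 50; 0 0 0 0 45; 0 0 0 0 40; 0 0 0 0 36; 0 0 0 0 36; 0 0 0 0 36; 0 0 0 0 36; 0 0 0 0 36", squeeze=25)

```text
clock: 11.75
eef_pos: [615.5, -130.2, 129.7]
eef_rot: [3.142, 0.0, 3.028]
wrist_force: [-2.3, 1.3, 5.5]
finger_gap: 41.4
```

Gap 41.4 mm, so both catches are home. I lift slowly at first, then straight up by 85 mm.

jog_arm(deltas="0 0 -1 0 36; 0 0 -2 0 36; 0 0 -4 0 36; 0 0 -6 0 36; 0 0 -8 0 36; 0 0 -10 0 36; 0 0 -12 0 36; 0 0 -14 0 36; 0 0 -15 0 36; 0 0 -15 0 36")

```text
clock: 13.0
eef_pos: [615.4, -130.3, 144.5]
eef_rot: [3.142, 0.0, 3.028]
wrist_force: [0.1, 0.5, -2.0]
finger_gap: 41.0
```

Wrist force is about −2 N, close to the cassette's weight, so it is rising freely.

jog_arm(deltas="0 0 -6 0 36; 0 0 -13 0 36; 0 0 -21 0 36; 0 0 -30 0 36; 0 0 -40 0 36; 0 0 -50 0 36; 0 0 -60 0 36; 0 0 -67 0 36; 0 0 -70 0 36; 0 0 -70 0 36")

```text
clock: 14.25
eef_pos: [615.4, -130.2, 214.4]
eef_rot: [-3.142, -0.0, 3.028]
wrist_force: [-0.9, 0.5, -1.9]
finger_gap: 41.3
```

Run:
```python
from h import *
from cell import manip
s=manip.read_state();print(s["clock"],s["eef_pos"],s["eef_rot"],s["wrist_force"],s["finger_gap"])
p,d=optics.camera("wrist");cv2.imwrite("pics/w4.png",p[:,:,::-1])
p,d=optics.camera("side");cv2.imwrite("pics/s5.png",cv2.resize(p[130:310,250:430],None,fx=3.3,fy=3.3,interpolation=cv2.INTER_CUBIC)[:,:,::-1])
```

```text
14.25 [ 615.40530413 -130.23318604  214.43752781] [-3.14158965e+00 -1.01500373e-05  3.02780553e+00] [-0.88248965  0.47037576 -1.90817543] 41.31393091875886
```

View pics/s5.png

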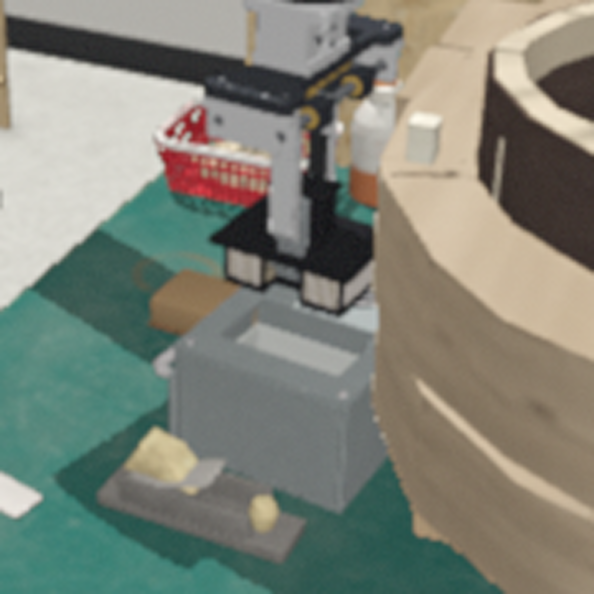

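View pics/w4.png

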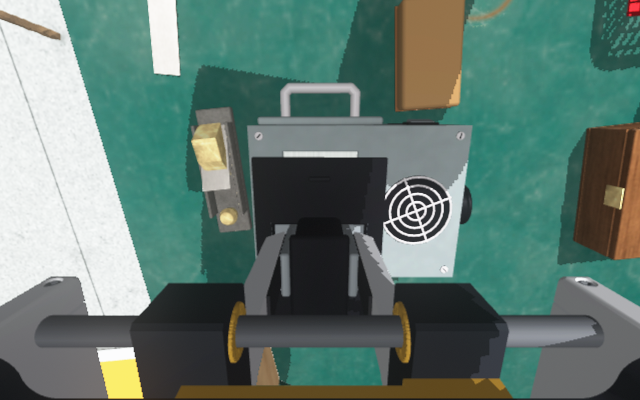

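The side crop shows the cassette out of its empty well, level, with its filter underside at about (300,300), clear of the machine. The wrist view shows the drawer still flush at (320,120) and the catches pinched. The gap is steady at 41.3 mm, so I hand it in.

```bash
python3 -c "
from cell import workorder
print(workorder.sign_off())"
```

```text
the job is handed in; nothing more can be done
None
```

The job is handed in after about 14 of the 40 s. The drawer is shut, and the cassette is held level above the machine by its pinched catches. I got no verdict from the sign-off.

- **Drawer:** I pushed the handle with closed fingers until it met the stop, where the force rose to 14 N. The handle axis was then about 505.7 mm, against 505.2 predicted for fully shut. The later pictures still show the drawer flush.
- **Cassette:** I pinched the catches at 25 N and the finger gap settled at 41.3 mm. Pressed home is 42 mm, so both catches are in. I then lifted it 85 mm straight up, which puts the grip point at about 217 mm and the underside about 49 mm above the machine's top.
- **Last checks:** The wrist force was about −1.9 N vertically, roughly the cassette's weight, so nothing was dragging. In the pictures the cassette was level and clear of the machine, and the plane and sanding block looked unmoved. I did not measure any bystander's position again.

No check failed or disagreed by more than 1–2 mm, apart from an early estimate of how far the drawer was open, which came out between 30 and 33 mm.

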